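Put the deep socket back and hold the case lid at its balance point

TASK

Stand the loose deep socket back in its own pocket in the open socket case (the empty pocket that matches its size), right down to the bottom, and let go of it. Then take hold of the case lid, which lies open on the bench because its stay has come unscrewed, bring it up steadily to the point where it balances over its hinge, neither falling shut nor falling back, and finish while still holding it there, quite still, so that I can screw the stay on. Do not let the lid drop, slam or go well past that point towards shut, and leave everything else on the bench where it is.

Things in the scene. Friction and masses are not known exactly. Their poses are not given: they have to be found in the camera images.
- case: Base of an aluminium socket-set case, fixed to the bench; 260 mm (its x) by 190 mm (its y) by 60 mm high, walls 6 mm; origin under the centre of its underside, z up. The lid's hinge runs along its x axis on top of its +y wall. In it lies a black tray whose top is 45 mm above the bench; extension bars lie in the tray along case y = -30 and -62 mm, up to 56 mm above the bench.
- big_pocket (a point): Centre of the bottom of the other empty pocket, NOT the deep socket's: 35 mm wide, 30 mm deep, at case (+83, +45) mm, 15 mm above the bench. It belongs to the big socket now on the ratchet.
- tray_row (a point): Centre of the drive end of the nearest fixed neighbour of the deep socket's pocket: three small sockets, 17 to 22 mm thick, stand in the tray at case y = +45 mm and x = -100, -66 and -28 mm (this one), their tops 71 mm above the bench.
- pocket (a point): Centre of the bottom of the deep socket's own pocket, 15 mm above the bench; the pocket is round, upright, 29 mm wide and 30 mm deep (mouth at 45 mm above the bench), with a 1 mm chamfer; case position (+20, +45) mm. Axes parallel to the case's.
- deep_socket: The deep socket: a loose plain steel one standing upright on the bench, 63 mm tall, hex end down; 26 mm thick in its lower 38 mm, 22 mm thick in its upper 23 mm; 130 g. It is the only tall loose socket (the other two loose ones are 30 and 36 mm tall). Origin at the centre of its underside, z up along it.
- lid (a joint): Opening angle of the lid, rad: 0 shut, 1.57 with its mouth plane upright, 3.30 lying open, its far edge on the bench (its stop; it starts there). Its weight stands exactly over the hinge at 1.353, about 12.5 degrees short of upright, on the side towards shut: below that it falls shut, above it falls open. The hinge is nearly free (friction 0.015 N m); raising the lid takes about 3 N at its edge.
- lid_hinge (a point): Middle of the lid's hinge line, on the case at case (0, +95) mm, 60 mm above the bench. Axes parallel to the case's: x along the hinge, y from the case towards the lid as it lies open, z up.
- lid_shell: The lid, a shallow aluminium tray 260 mm (x) by 190 by 30 mm deep, walls 6 mm, about 0.6 kg (0.45 to 0.8), weight 97 mm from the hinge. Origin at the middle of the hinge line; its axes turn with it: parallel to the case's when shut, when it reaches from y = 0 to -190 mm and z = 0 (mouth) to +30 mm (outer face). At its front wall's middle is the latch strap.
- strap_grip (a point): Point in the steel latch strap: 30 mm wide (x), 5 mm thick (y), 40 mm out past the lid's mouth; it points up from the open lid's far edge, tip 70 mm above the bench. The point is mid width and thickness, 13 mm short of the tip, lid (0, -192.5, -27) mm, 194 mm from the hinge line; lid's axes. Pinched by its two narrow sides, along the hinge, the strap can turn between the fingers as the lid swings.
- short_socket_a: Bystander: loose short steel socket standing on the bench, 30 mm thick, 36 mm tall; origin at its underside.
- short_socket_b: Bystander: loose short steel socket standing on the bench, 25 mm thick, 30 mm tall; origin at its underside.
- ratchet: Bystander: ratchet handle with a big 32 mm thick socket on it, about 200 mm long, 54 mm high at its head; origin under the head, handle along its -x.
- screwdriver: Bystander: screwdriver lying on the bench, 170 mm long; origin under its middle.
- valve: Bystander: engine valve standing on its 38 mm head, 105 mm tall, near the cylinder head (a fixed aluminium block, 137 mm high, along the far edge of the bench); origin at its underside.
- parts_dish: Bystander: steel parts dish, 110 mm across, 28 mm high; origin at its underside.
- spray_can: Bystander: spray can, 56 mm thick, 170 mm tall; origin at its underside.

How it is judged:
On the way, in this order (a step that is already met when the one before it is completed fails the run):
1. the deep socket stands at the bottom of its own pocket, released (horizontal distance between deep_socket and pocket below 0.004 m and z of deep_socket in the frame of pocket below 0.003 m and angle between deep_socket's own z axis and vertical below 0.08 rad and contact force between deep_socket and the fingers below 0.1 N), for 0.2 s.
2. the lid is raised off the bench, held by the fingers (value of joint lid below 2.8 rad and contact force between lid_shell and the fingers above 0.3 N), for 0.1 s.
At the end, for the whole second after the job is handed in: The lid is held in the fingers (over 0.3 N) and still (under 0.05 rad/s) within 0.07 rad of its balance point (lid joint 1.283 to 1.423), nothing else propping it; the deep socket stands in its own pocket, within 4 mm of its centre, within 3 mm of its bottom, upright within 0.08 rad and let go (all of step 1 and value of joint lid between 1.283 and 1.423 rad and velocity of joint lid between -0.05 and 0.05 rad/s and contact force between lid_shell and the fingers above 0.3 N and contact force between lid_shell and deep_socket below 0.1 N and contact force between lid_shell and short_socket_a below 0.1 N and contact force between lid_shell and short_socket_b below 0.1 N and contact force between lid_shell and ratchet below 0.1 N and contact force between lid_shell and screwdriver below 0.1 N and contact force between lid_shell and valve below 0.1 N and contact force between lid_shell and parts_dish below 0.1 N and contact force between lid_shell and spray_can below 0.1 N); the arm keeps its last pose, push and grip.
It fails at once if the lid drops or is slammed (over 2.5 rad/s) (velocity of joint lid above 2.5 rad/s or velocity of joint lid below -2.5 rad/s).
It fails at once if the lid goes well past its balance point towards shut (below 1.0 rad) (value of joint lid below 1 rad).
It fails at once if something else on the bench is shoved more than 40 mm or knocked over (distance of any of short_socket_a, short_socket_b, ratchet, screwdriver, valve, parts_dish, spray_can from where it was at the start of the episode above 0.04 m or angle between any of short_socket_a, short_socket_b, ratchet, valve, parts_dish, spray_can's own z axis and vertical above 0.6 rad).
It also fails if it takes over 72 s, if anything falls off the work surface, if the arm or the gripper's body presses on something with over 40 N, if the wrist force passes 120 N, or if a joint passes its speed limit or range.

ROBOT

A 7-joint arm with a two-finger parallel gripper is mounted at the origin on the work surface. World frame = base frame: x ahead of the robot, y to its left, z up, the work surface at z = 0. Lengths are in m, angles in rad, forces in N, time in s.
With the tool pointing down it reaches from about 0.425 to 0.875 m from the base axis. Payload 4.7 kg.
Tool frame: the origin (TCP) lies between the finger pads; the fingertips stand 14 mm ahead of it and the grasp point (between the pads) lies 5 mm behind it; z points along the fingers, y is the line along which they close (so a half turn about z gives the same grasp; the last joint's range is limited). The gripper opens to 87 mm and grips with 3 to 60 N. Pads are 19 mm wide; open, the fingers measure 117 mm over their backs; the gripper's body (75 mm by 190 mm) begins 51 mm behind the grasp point.
Start: joints at [-1.273, 0.321, -0.07, 1.45, 0.023, 1.371, -0.057], TCP at [0.182, 0.624, 0.237] pointing down, gripper open.
Joint ranges: [-2.86, 2.86], [-0.3, 2.09], [-1.38, 1.24], [0.06, 2.45], [-1.56, 4.7], [0.09, 2.05], [-2.69, 2.69]. Speed limits (rad/s): [2.57, 2.57, 3.14, 3.14, 3.14, 3.14, 3.14].

INTERFACE

Orientations are given as a rotation vector (axis times angle).
In Python, from bench import get_state, get_image, camera_params, close_job gives the robot as it stands. The module is installed in compiled form; this text tells all that it offers.
- The arm moves only by the tool arm_command, never from a script. Its argument "motion" is a list of rows, each a list of 5 numbers: the finger opening in mm, from 0 to 87, then the shift along the tool's x, y, z in mm, then the turn about the tool's z in degrees. In form: [[gripper, x, y, z, spin], ...]. A call has 1 to 5 rows; each row is the pose to reach, as a shift and turn from the pose commanded when the call began, along the tool's axes at that moment; what a row does not reach only later rows make up. A row lasts 1/12 s, in which the tool goes at most 41.7 mm and 7.16 degrees, less where a joint would pass 70% of its speed; a pose out of reach is approached as far as the arm can. A call with a gripper value outside its range is refused whole. The fingers move at their own pace and stop on an object; "newtons" is the grip in N (left out, the last holds). Time passes only in rows, so rows that repeat a pose let the fingers close. It gives the time, the measured TCP pose, the force, the opening and the grip force at its end, in the units of the state.
- get_state(): the state, without advancing time (a new reading comes with each control period).
- get_image(name): name is "scene" or "top" or "wrist"; returns (picture, depth): 480x640x3 uint8, red, green, blue; 480x640 float32, m along the optical axis (not along the pixel's ray), 0 where there is no reading.
- camera_params(name): a dict with "intrinsics" (3x3 intrinsics, pixels), "D" ([k1, k2, p1, p2, k3] as OpenCV has them; the pictures are not rectified), "extrinsics" (4x4, takes a point from camera to world coordinates). Camera axes: x right, y down, z forward; pixel columns grow to the right and rows downward; lengths in m; the calibration is good to about 2 mm. A picture is of the moment at which its call begins: read the wrist's pose just before it. camera_params takes no time and is no camera call; for the wrist camera it gives the pose at the moment of the call.
- close_job(): hands the job in; it is judged then, once.
The state is a dict: "time": time; "joint_positions": joint angles; "qd": joint speeds; "joint_torque": joint torques, N m; "position": TCP position; "tool_rot": TCP orientation; "ft_force": force on the tool from outside, world axes, zero at the start; "torque": the same for the moment, N m; "grip_width": opening from 0.0 (shut) to 1.0 (fully open); "grip_force": force on a finger pad.
Only numpy, scipy, OpenCV 4.12 (cv2) and the standard library are available. Lean on these libraries where they do the work, as an engineer would, in place of code of your own. Each camera call takes 0.05 s, during which the arm holds its last target. There are 200 camera calls.

## Working session

There is one attempt and no reset: what is moved stays moved. The work goes in short steps, Python scripts to look and compute and a tool call to move; the robot and the scene stay as the last step left them, time stands still between calls to the robot, and variables do not carry over. Pictures are saved under pics/ and viewed, at most 10 in all, crops included, and the job is handed in when it is done.

Besides the shell and the picture viewer there is one more tool, called by a JSON object that holds its "method" and its "body", one argument or row to a line. arm_command: Moves the arm, as the interface text tells. Its arguments: {"type":"object","properties":{"motion":{"type":"array"},"newtons":{"type":"number"}},"required":["motion"]}

```bash
mkdir -p pics
cat > h.py <<'E'
import numpy as np, cv2
from scipy.spatial.transform import Rotation as R
from bench import *
def look(n,f=None):
    p=camera_params(n); im,d=get_image(n)
    if f: cv2.imwrite('pics/'+f,im[:,:,::-1])
    return p,im,d
def rays(p,uv):
    q=cv2.undistortPoints(np.array(uv,float).reshape(-1,1,2),np.array(p['intrinsics']),np.array(p['D'])).reshape(-1,2)
    E=np.array(p['extrinsics']); d=np.c_[q,np.ones(len(q))]@E[:3,:3].T
    return E[:3,3],d
def onz(p,uv,z):
    o,d=rays(p,uv); return o+d*((z-o[2])/d[:,2])[:,None]
def cloud(p,d):
    v,u=np.mgrid[0:480,0:640]; o,r=rays(p,np.c_[u.ravel(),v.ravel()])
    return (o+r*d.ravel()[:,None]).reshape(480,640,3)
E
python3 - <<'E'
from h import *
s=get_state(); print({k:np.round(v,3) for k,v in s.items()}); print(R.from_rotvec(s['tool_rot']).as_matrix().round(3))
for n in('scene','top','wrist'):
    p,im,d=look(n,n+'0.png'); np.savez(n+'0.npz',im=im,d=d,**{k:np.array(v) for k,v in p.items()})
    print(n,np.round(p['extrinsics'],3).tolist(),np.round(p['intrinsics'],0).tolist())
E
```

```text
{'time': np.float64(0.0), 'joint_positions': array([-1.273,  0.322, -0.07 ,  1.452,  0.023,  1.371, -0.057]), 'qd': array([-0.001,  0.001,  0.001, -0.001, -0.   , -0.001, -0.   ]), 'joint_torque': array([-0.0000e+00, -4.9131e+01, -4.0400e-01, -3.1251e+01, -6.4000e-02,
        4.4000e-02,  0.0000e+00]), 'position': array([0.182, 0.623, 0.235]), 'tool_rot': array([-4.44e-01, -3.11e+00,  3.00e-03]), 'ft_force': array([0.15 , 0.577, 0.746]), 'torque': array([-0.016, -0.045,  0.065]), 'grip_force': np.float64(0.0), 'grip_width': np.float64(0.999)}
[[-0.96   0.28  -0.   ]
 [ 0.28   0.96  -0.002]
 [-0.    -0.002 -1.   ]]
scene [[-0.633, 0.463, -0.621, 1.256], [0.774, 0.402, -0.49, 0.593], [0.022, -0.79, -0.613, 0.785], [0.0, 0.0, 0.0, 1.0]] [[520.0, 0.0, 317.0], [0.0, 520.0, 243.0], [0.0, 0.0, 1.0]]
top [[-0.021, -0.99, 0.141, 0.33], [-1.0, 0.018, -0.019, 0.034], [0.016, -0.142, -0.99, 1.361], [0.0, 0.0, 0.0, 1.0]] [[501.0, 0.0, 324.0], [0.0, 501.0, 239.0], [0.0, 0.0, 1.0]]
wrist [[0.28, 0.921, 0.27, 0.107], [0.96, -0.268, -0.082, 0.646], [-0.003, 0.282, -0.959, 0.383], [0.0, 0.0, 0.0, 1.0]] [[392.0, 0.0, 315.0], [0.0, 392.0, 243.0], [0.0, 0.0, 1.0]]
```

View pics/top0.png

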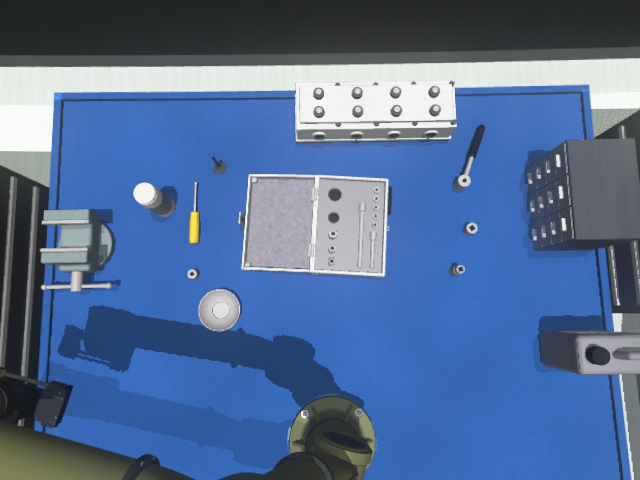

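View pics/scene0.png

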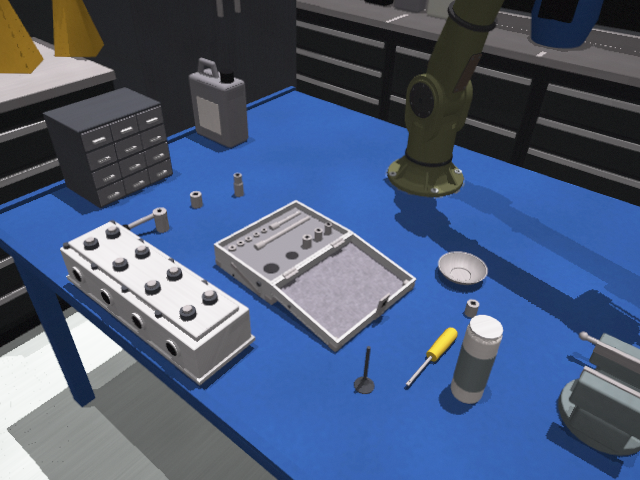

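The top view shows the case base at about (352,225) px, with empty pockets at (334,194) and (333,217), and the open lid to its left. The deep socket is at about (458,269), short_a at (471,228) and the ratchet head at (463,181). The scene view agrees: the deep socket is at (238,183) and the strap at (382,305).

```bash
python3 - <<'E'
from h import *
def ld(n):
    z=np.load(n+'0.npz'); return z,z['im'],z['d']
z,im,d=ld('top'); C=cloud(z,d)
# deep socket, shorts by height in window
for nm,(u,v) in dict(deep=(458,269),sa=(471,228),rat=(463,181)).items():
    w=C[v-14:v+15,u-14:u+15].reshape(-1,3); zt=np.percentile(w[:,2],99); t=w[w[:,2]>zt-.008]
    print(nm,zt.round(4),t.mean(0).round(4),len(t))
# case+lid rim: points
W=C[165:285,235:400]; 
hsv=cv2.cvtColor(im,cv2.COLOR_RGB2HSV)[165:285,235:400]
m=((hsv[...,1]<70)&(hsv[...,2]>60)).astype(np.uint8)
rim=((abs(W[...,2]-.060)<.005)).astype(np.uint8)
pts=W[rim>0]; r=cv2.minAreaRect(pts[:,:2].astype(np.float32)*1000); print('rim rect',r,len(pts))
# dark pockets
dk=(im.max(2)<60).astype(np.uint8)[165:285,235:400]
n,l,s,c=cv2.connectedComponentsWithStats(dk)
for i in range(1,n):
    if s[i,4]>20:
        uv=c[i]+[235,165]; print('dark',s[i,4],uv.round(1),onz(z,[uv],.045).round(4))
for nm in('deep',(458,269)),: pass
z2,im2,d2=ld('scene'); C2=cloud(z2,d2)
w=C2[165:205,222:255].reshape(-1,3); w=w[(w[:,2]>.055)&(w[:,2]<.075)]; print('deep scene',w.mean(0).round(4),len(w))
print('strap scene',C2[296:316:4,374:392:4].round(3).tolist())
w=C[205:235,235:250].reshape(-1,3); w=w[w[:,2]>.045]; print('strap top',len(w),w.mean(0).round(4) if len(w) else '')
# pocket in scene
dk=(im2.max(2)<70).astype(np.uint8)[235:290,255:310]; n,l,s,c=cv2.connectedComponentsWithStats(dk)
for i in range(1,n):
    if s[i,4]>20: uv=c[i]+[255,235]; print('dark2',s[i,4],uv.round(1),onz(z2,[uv],.045).round(4))
E
cd pics; python3 -c "
import cv2;i=cv2.imread('top0.png')[160:290,225:485];cv2.imwrite('c1.png',cv2.resize(i,None,fx=3,fy=3,interpolation=2))"
```

```text
deep 0.0669 [ 0.4286 -0.3381  0.0841] 64
sa 0.0411 [ 0.5361 -0.375   0.0811] 91
rat 0.0595 [ 0.658  -0.3575  0.0981] 123
rim rect ((561.4747314453125, 37.53413391113281), (386.0076904296875, 260.9778747558594), 85.71408081054688) 1173
deep scene [ 0.434  -0.3389  0.0613] 46
strap scene [[[0.534, 0.184, 0.01], [0.528, 0.191, 0.01], [0.523, 0.198, 0.01], [0.574, 0.234, 0.069], [0.511, 0.21, 0.009]], [[0.544, 0.191, 0.009], [0.54, 0.198, 0.011], [0.59, 0.235, 0.071], [0.573, 0.235, 0.058], [0.54, 0.226, 0.028]], [[0.554, 0.198, 0.01], [0.547, 0.204, 0.007], [0.583, 0.232, 0.053], [0.562, 0.23, 0.036], [0.531, 0.224, 0.009]], [[0.563, 0.204, 0.009], [0.59, 0.228, 0.044], [0.577, 0.231, 0.036], [0.546, 0.223, 0.008], [0.534, 0.226, 0.001]], [[0.591, 0.221, 0.029], [0.59, 0.23, 0.034], [0.57, 0.228, 0.018], [0.548, 0.226, -0.001], [0.543, 0.232, -0.001]]]
strap top 54 [0.5746 0.2273 0.062 ]
dark2 29 [267.1 268.4] [[ 0.6473 -0.0236  0.045 ]]
```

View pics/c1.png

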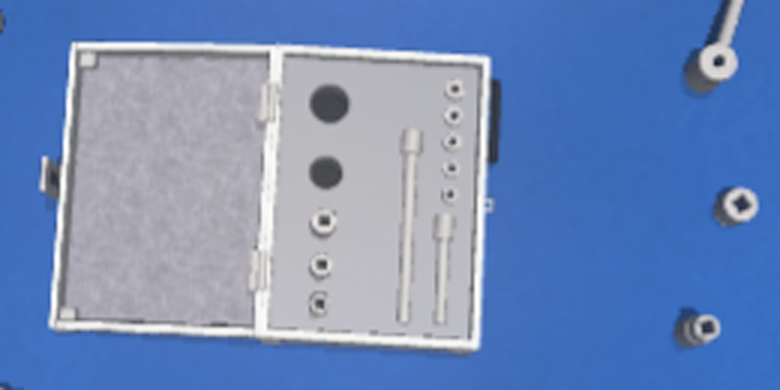

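The crop shows the pocket centres at (326,172) and (330,103), the neighbour tops at (323,221), (321,264) and (318,303), the deep socket top at (707,328), and the strap at (45,176). All are crop pixels at 3x.

Run:
```python
from h import *
z=np.load('top0.npz'); f=lambda a,h: onz(z,np.array(a)/3+[224.7,159.7],h)
P=np.r_[f([(326,172),(330,103)],.045),f([(323,221),(321,264),(318,303)],.071),f([(490,58),(479,348)],.06)][:,:2]
M=np.array([(20,45),(83,45),(-28,45),(-66,45),(-100,45),(130,-95),(-130,-95)])/1000
a=P.mean(0);b=M.mean(0);H=(M-b).T@(P-a);yaw=np.arctan2(H[0,1]-H[1,0],H[0,0]+H[1,1])
Rz=R.from_euler('z',yaw).as_matrix()[:2,:2]; t=a-Rz@b
print('yaw',np.degrees(yaw),'case',t,'res mm',((P-(M@Rz.T+t))*1000).round(1).tolist())
for n,q in dict(pocket=(20,45),hinge=(0,95),strap=(0,95+194)).items(): print(n,(Rz@(np.array(q)/1000)+t).round(4))
print('deep',f([(707,328)],.063).round(4),'sa',f([(740,204)],.036).round(4))
C=cloud(z,z['d']);w=C[255:283,444:475].reshape(-1,3);t2=w[abs(w[:,2]-.063)<.006];print('deep cloud',t2.mean(0).round(4),len(t2))
w=C[205:235,235:250].reshape(-1,3); w=w[abs(w[:,2]-.07)<.006]; print('strap',w.mean(0).round(4),len(w))
```

```text
yaw -4.570363167563095 case [ 0.55274689 -0.06060475] res mm [[0.1, -0.3], [0.0, -0.3], [-0.2, 0.6], [0.1, 0.1], [0.2, 0.8], [-0.7, 0.1], [0.5, -1.1]]
pocket [ 0.5763 -0.0173]
hinge [0.5603 0.0341]
strap [0.5758 0.2275]
deep [[ 0.4296 -0.3438  0.063 ]] sa [[ 0.5422 -0.3878  0.036 ]]
deep cloud [ 0.43   -0.3436  0.0635] 65
strap [0.575  0.2289 0.069 ] 28
```

{"method": "arm_command", "body": {
  "motion": [
    [60,-182,-96,0,-11.7],
    [60,-182,-96,0,-11.7],
    [60,-182,-96,0,-11.7],
    [60,-182,-96,0,-11.7],
    [60,-182,-96,0,-11.7]
  ]
}}

```text
time: 0.57
position: [0.3314, 0.4788, 0.2364]
tool_rot: [0.126, 3.139, -0.001]
ft_force: [0.5, 0.1, 0.4]
grip_width: 0.734
grip_force: 0.0
```

{"method": "arm_command", "body": {
  "motion": [
    [60,-142,-144,0,0],
    [60,-142,-144,0,0],
    [60,-142,-144,0,0],
    [60,-142,-144,0,0],
    [60,-142,-144,0,0]
  ]
}}

```text
time: 0.98
position: [0.4617, 0.323, 0.2366]
tool_rot: [0.128, 3.138, -0.001]
ft_force: [1.0, 0.1, -0.5]
grip_width: 0.687
grip_force: 0.0
```

{"method": "arm_command", "body": {
  "motion": [
    [60,-54,-199,0,0],
    [60,-54,-199,0,0],
    [60,-54,-199,0,0],
    [60,-54,-199,0,0],
    [60,-54,-199,0,0]
  ]
}}

```text
time: 1.4
position: [0.4979, 0.1208, 0.2365]
tool_rot: [-0.126, -3.139, -0.0]
ft_force: [0.7, -0.5, -0.3]
grip_width: 0.686
grip_force: 0.0
```

{"method": "arm_command", "body": {
  "motion": [
    [60,-26,-199,0,0],
    [60,-26,-199,0,0],
    [60,-26,-199,0,0],
    [60,-26,-199,0,0],
    [60,-26,-199,0,0]
  ]
}}

```text
time: 1.82
position: [0.5075, -0.0806, 0.2367]
tool_rot: [0.129, 3.138, -0.001]
ft_force: [-0.4, 0.6, 0.5]
grip_width: 0.692
grip_force: 0.0
```

{"method": "arm_command", "body": {
  "motion": [
    [60,26,-173,0,0],
    [60,26,-173,0,0],
    [60,26,-173,0,0],
    [60,26,-173,0,0],
    [60,26,-173,0,0]
  ]
}}

```text
time: 2.23
position: [0.4648, -0.2557, 0.237]
tool_rot: [-0.142, -3.138, 0.006]
ft_force: [-1.4, -1.1, 0.4]
grip_width: 0.688
grip_force: 0.0
```

Run:
```python
from h import *
s=get_state(); print(s['position'].round(4),s['joint_positions'].round(2))
p,im,d=look('wrist','w1.png'); np.savez('w1.npz',im=im,d=d,**{k:np.array(v) for k,v in p.items()})
```

```text
[ 0.4648 -0.2557  0.237 ] [-0.21  0.06  0.69  1.77 -0.04  1.32  1.97]
```

View pics/w1.png

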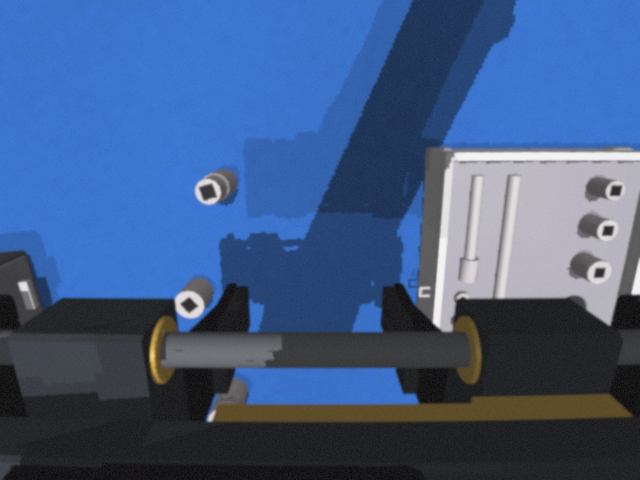

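The wrist view shows the deep socket top at about (208,191), short_a at (190,304), and the three neighbour tops at (613,190), (606,230) and (599,272).

Run:
```python
from h import *
z=np.load('w1.npz');im=z['im']
g=cv2.cvtColor(im,cv2.COLOR_RGB2GRAY);print('deep',onz(z,[(208,191)],.063).round(4))
C=cloud(z,z['d'])
w=C[170:215,190:240].reshape(-1,3);t=w[abs(w[:,2]-.063)<.004];print('deep cloud',((t.min(0)+t.max(0))/2).round(4),np.ptp(t,axis=0).round(3),len(t))
Rz=R.from_euler('z',-4.57,degrees=True).as_matrix()[:2,:2]
for q,uv in zip((-100,-66,-28),[(613,190),(606,230),(599,272)]):
    print('nb',onz(z,[uv],.071)[0][:2].round(4),(Rz@[q/1000,.045]+[.5527,-.0606]).round(4))
```

```text
deep [[ 0.4286 -0.3419  0.063 ]]
deep cloud [ 0.4287 -0.3423  0.0622] [0.022 0.022 0.006] 555
nb [ 0.4554 -0.0097] [ 0.4566 -0.0078]
nb [ 0.4893 -0.0117] [ 0.4905 -0.0105]
nb [ 0.5271 -0.0133] [ 0.5284 -0.0135]
```

{"method": "arm_command", "body": {
  "motion": [
    [50,29,-90,0,0],
    [50,29,-90,60,0],
    [50,29,-90,117,0],
    [50,29,-90,117,0],
    [50,29,-90,117,0]
  ]
}}

```text
time: 2.7
position: [0.4276, -0.3332, 0.1133]
tool_rot: [-0.128, -3.129, -0.006]
ft_force: [-0.9, 1.4, -1.4]
grip_width: 0.576
grip_force: 0.0
```

Run:
```python
from h import *
s=get_state(); print(s['position'].round(4),s['joint_positions'].round(2)); M=R.from_rotvec(s['tool_rot']).as_matrix();print(M.round(3).tolist())
print(M.T@(np.array([.429,-.343,.056])-s['position'])*1000)
```

```text
[ 0.4276 -0.3332  0.1133] [-0.06  0.24  0.75  1.88 -0.18  1.1   2.26]
[[-0.997, 0.082, -0.01], [0.082, 0.997, 0.004], [0.01, 0.004, -1.0]]
[-2.76389503 -9.81926387 57.21077705]
```

{"method": "arm_command", "body": {
  "motion": [
    [50,0,0,0,0],
    [50,0,0,0,0],
    [50,0,0,0,0]
  ]
}}

```text
time: 2.95
position: [0.4346, -0.3345, 0.1218]
tool_rot: [0.122, 3.136, -0.001]
ft_force: [0.5, 1.0, 0.4]
grip_width: 0.574
grip_force: 0.0
```

```bash
cat > go.py <<'E'
from h import *; import sys
s=get_state(); M=R.from_rotvec(s['tool_rot']).as_matrix();t=np.array(list(map(float,sys.argv[1:4])))
print(s['position'].round(4),s['joint_positions'].round(2),'tilt',M[:,2].round(4),'yaxis deg',np.degrees(np.arctan2(M[1,1],M[0,1])).round(2),'move',(M.T@(t-s['position'])*1000).round(1))
E
python3 go.py .429 -.343 .056
```

```text
[ 0.4346 -0.3345  0.1218] [-0.06  0.23  0.75  1.87 -0.18  1.1   2.26] tilt [ 0.0036 -0.001  -1.    ] yaxis deg 85.56 move [ 5.2 -8.8 65.8]
```

{"method": "arm_command", "body": {
  "motion": [
    [50,5,-9,0,0],
    [50,5,-9,16,0],
    [50,5,-9,40,0],
    [50,5,-9,60,0],
    [50,5,-9,66,0]
  ]
}}

```text
time: 3.37
position: [0.4262, -0.3427, 0.0525]
tool_rot: [-0.124, -3.138, -0.002]
ft_force: [-0.4, 0.2, 0.8]
grip_width: 0.574
grip_force: 0.0
```

{"method": "arm_command", "body": {
  "motion": [
    [50,0,0,0,0],
    [50,0,0,0,0],
    [50,0,0,0,0]
  ]
}}

```text
time: 3.62
position: [0.4278, -0.3443, 0.0553]
tool_rot: [0.125, 3.136, -0.002]
ft_force: [0.6, -1.7, 0.2]
grip_width: 0.575
grip_force: 0.0
```

```bash
python3 go.py .429 -.343 .056
```

```text
[ 0.4278 -0.3443  0.0553] [-0.    0.33  0.73  1.93 -0.26  0.98  2.34] tilt [ 0.0027 -0.0013 -1.    ] yaxis deg 85.45 move [-1.1  1.4 -0.7]
```

{"method": "arm_command", "body": {
  "motion": [
    [15,-1,1,-1,0],
    [15,-1,1,-1,0],
    [15,-1,1,-1,0],
    [15,-1,1,-1,0],
    [15,-1,1,-1,0]
  ],
  "newtons": 30
}}

```text
time: 4.03
position: [0.4278, -0.3425, 0.0547]
tool_rot: [0.125, 3.139, -0.0]
ft_force: [0.1, 0.4, -0.4]
grip_width: 0.281
grip_force: 0.0
```

{"method": "arm_command", "body": {
  "motion": [
    [15,0,0,0,0],
    [15,0,0,0,0],
    [15,0,0,-10,0],
    [15,0,0,-25,0],
    [15,0,0,-25,0]
  ]
}}

```text
time: 4.45
position: [0.4289, -0.3437, 0.0821]
tool_rot: [0.125, 3.136, -0.003]
ft_force: [1.0, -1.4, -0.7]
grip_width: 0.234
grip_force: 29.2
```

{"method": "arm_command", "body": {
  "motion": [
    [15,0,0,-40,0],
    [15,-10,20,-75,0],
    [15,-25,60,-90,0],
    [15,-40,95,-90,0],
    [15,-55,130,-90,0]
  ]
}}

```text
time: 4.87
position: [0.4944, -0.2158, 0.1713]
tool_rot: [0.126, 3.135, 0.001]
ft_force: [0.6, -0.1, -2.1]
grip_width: 0.238
grip_force: 29.3
```

{"method": "arm_command", "body": {
  "motion": [
    [15,-14,37,0,0],
    [15,-28,75,0,0],
    [15,-42,110,0,0],
    [15,-54,145,0,0],
    [15,-63,170,0,0]
  ]
}}

```text
time: 5.28
position: [0.5701, -0.0484, 0.1692]
tool_rot: [0.119, 3.139, 0.003]
ft_force: [-0.0, 0.8, -1.3]
grip_width: 0.233
grip_force: 29.3
```

{"method": "arm_command", "body": {
  "motion": [
    [15,0,0,0,0],
    [15,0,0,0,0],
    [15,0,0,0,0],
    [15,0,0,0,0]
  ]
}}

```text
time: 5.62
position: [0.5686, -0.0547, 0.1695]
tool_rot: [-0.129, -3.139, 0.001]
ft_force: [-0.4, -0.2, -1.8]
grip_width: 0.238
grip_force: 29.3
```

```bash
python3 go.py .5763 -.0173 .071
python3 - <<'E'
from h import *
p,im,d=look('wrist','w2.png'); np.savez('w2.npz',im=im,d=d,**{k:np.array(v) for k,v in p.items()})
p,im,d=look('scene'); np.savez('s2.npz',im=im,d=d,**{k:np.array(v) for k,v in p.items()})
a=cv2.resize(im[170:330,200:400],(800,600))[...,::-1]
b=cv2.imread('pics/w2.png'); cv2.imwrite('pics/w2s.png',np.hstack([cv2.resize(b,(400,300)),cv2.resize(a,(400,300))]))
E
```

```text
[ 0.5686 -0.0547  0.1695] [-0.45  0.21  0.57  1.76 -0.12  1.2   1.64] tilt [-3.e-04 -5.e-04 -1.e+00] yaxis deg 85.3 move [-4.6 37.9 98.5]
```

View pics/w2s.png

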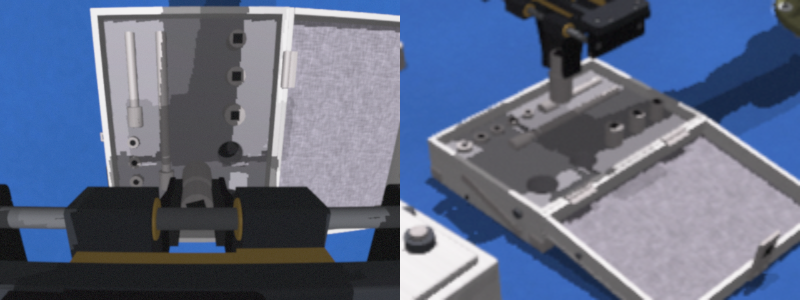

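The socket hangs upright between the fingers. Its pocket is visible at about (368,238) in the full wrist frame, with the neighbours in line above it.

Run:
```python
from h import *
z=np.load('w2.npz');im=z['im'];C=cloud(z,z['d'])
Rz=R.from_euler('z',-4.57,degrees=True).as_matrix()[:2,:2]
for q,(u,v) in zip((-100,-66,-28),[(380,61),(378,122),(376,184)]):
    w=C[v-22:v+23,u-22:u+23].reshape(-1,3);t=w[abs(w[:,2]-.071)<.003]
    print('nb',((t.min(0)+t.max(0))/2).round(4),np.ptp(t,axis=0).round(3),len(t),(Rz@[q/1000,.045]+[.5527,-.0606]).round(4))
# pocket rim: tray pixels vs depth below
w=C[205:275,335:405]; lo=((w[...,2]<.041)).astype(np.uint8)
n,l,s,c=cv2.connectedComponentsWithStats(lo);print(s[1:][s[1:,4]>50],c[1:][s[1:,4]>50])
g=im[205:275,335:405].max(2); dk=(g<55).astype(np.uint8); n,l,s,c=cv2.connectedComponentsWithStats(dk)
for i in range(1,n):
    if s[i,4]>100:
        k=max(cv2.findContours((l==i).astype(np.uint8),0,1)[0],key=len); e=cv2.fitEllipse(k); uv=np.array(e[0])+[335,205]; print(s[i],e,onz(z,[uv],.045).round(4))
```

```text
nb [ 0.4558 -0.0071  0.0706] [0.017 0.017 0.005] 708 [ 0.4566 -0.0078]
nb [ 0.4898 -0.0098  0.0707] [0.018 0.019 0.004] 758 [ 0.4905 -0.0105]
nb [ 0.5274 -0.013   0.0703] [0.021 0.022 0.005] 914 [ 0.5284 -0.0135]
[[  14   21   38   37 1088]] [[32.58272059 38.99264706]]
[ 14  22  33  26 649] ((29.95419692993164, 34.1080436706543), (23.517831802368164, 33.024227142333984), 69.11659240722656) [[ 0.5705 -0.0184  0.045 ]]
```

{"method": "arm_command", "body": {
  "motion": [
    [15,-2,20,0,0],
    [15,-4,38,10,0],
    [15,-4,38,35,0],
    [15,-4,38,55,0],
    [15,-4,38,58,0]
  ]
}}

```text
time: 6.13
position: [0.5735, -0.0157, 0.1082]
tool_rot: [-0.126, -3.133, 0.001]
ft_force: [-0.5, -0.2, -1.3]
grip_width: 0.236
grip_force: 29.3
```

{"method": "arm_command", "body": {
  "motion": [
    [15,0,0,0,0],
    [15,0,0,0,0],
    [15,0,0,0,0],
    [15,0,0,0,0]
  ]
}}

```text
time: 6.47
position: [0.5772, -0.0157, 0.1131]
tool_rot: [0.126, 3.136, 0.001]
ft_force: [-0.1, -0.5, -0.2]
grip_width: 0.236
grip_force: 29.3
```

```bash
python3 go.py .5757 -.0168 .071; sleep 0
python3 - <<'E'
from h import *
print(get_state()['ft_force'])
p,im,d=look('scene'); cv2.imwrite('pics/s3.png',cv2.resize(im[200:300,230:365],(800,592),interpolation=2)[...,::-1])
print(get_state()['position'])
E
```

```text
[ 0.5772 -0.0157  0.1131] [-0.48  0.28  0.53  1.8  -0.16  1.1   1.6 ] tilt [ 2.7e-03  4.0e-04 -1.0e+00] yaxis deg 85.4 move [ 1.5 -1.2 42.1]
[-0.14334898 -0.53815245 -0.15338524]
[ 0.57709103 -0.01554066  0.11293563]
```

View pics/s3.png

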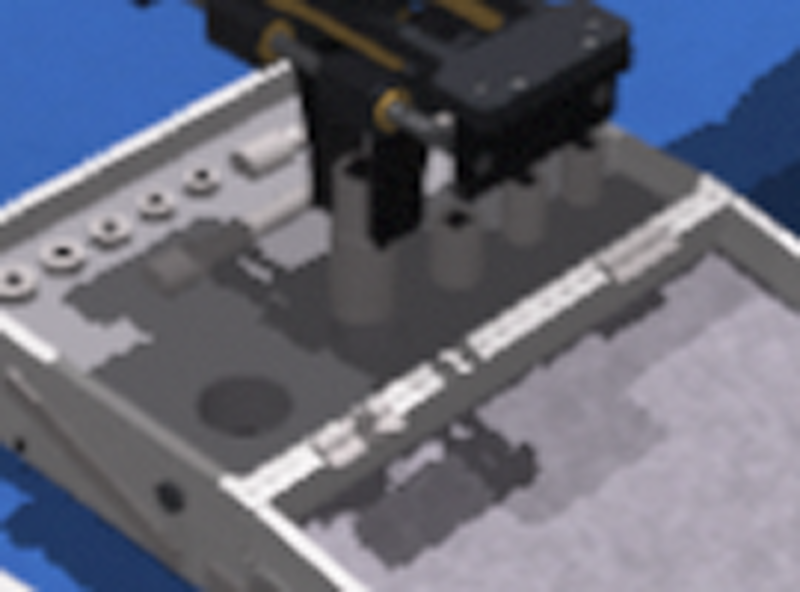

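The socket hangs just above its pocket: its underside is at about (362,310) in the crop, with the mouth just below it. I'll go down in steps and watch the force.

{"method": "arm_command", "body": {
  "motion": [
    [15,1,-1,0,0],
    [15,1,-1,5,0],
    [15,1,-1,12,0],
    [15,1,-1,16,0],
    [15,1,-1,16,0]
  ]
}}

```text
time: 6.93
position: [0.574, -0.0161, 0.094]
tool_rot: [-0.125, -3.136, 0.001]
ft_force: [-0.5, 0.1, -1.9]
grip_width: 0.234
grip_force: 29.3
```

```bash
python3 go.py .5757 -.0168 .071
```

```text
[ 0.574  -0.0161  0.094 ] [-0.47  0.3   0.53  1.82 -0.17  1.07  1.61] tilt [-2.7e-03 -3.0e-04 -1.0e+00] yaxis deg 85.45 move [-1.8 -0.6 23. ]
```

{"method": "arm_command", "body": {
  "motion": [
    [15,0,0,4,0],
    [15,0,0,9,0],
    [15,0,0,13,0],
    [15,0,0,16,0],
    [15,0,0,18,0]
  ]
}}

```text
time: 7.35
position: [0.5749, -0.0161, 0.077]
tool_rot: [-0.125, -3.139, 0.0]
ft_force: [-0.3, -0.6, -1.9]
grip_width: 0.237
grip_force: 29.3
```

{"method": "arm_command", "body": {
  "motion": [
    [15,0,0,0,0],
    [15,0,0,0,0]
  ]
}}

```text
time: 7.52
position: [0.5751, -0.0162, 0.0775]
tool_rot: [-0.125, -3.139, 0.0]
ft_force: [0.6, 0.7, -0.9]
grip_width: 0.241
grip_force: 29.3
```

```bash
python3 go.py .5757 -.0168 .071
```

```text
[ 0.5751 -0.0162  0.0775] [-0.47  0.32  0.52  1.84 -0.18  1.03  1.62] tilt [-0. -0. -1.] yaxis deg 85.44 move [-0.6 -0.5  6.5]
```

{"method": "arm_command", "body": {
  "motion": [
    [15,0,0,2,0],
    [15,0,0,4,0],
    [15,0,0,5,0],
    [15,0,0,6,0],
    [15,0,0,6,0]
  ]
}}

```text
time: 7.93
position: [0.575, -0.0161, 0.0714]
tool_rot: [-0.125, -3.139, -0.0]
ft_force: [-0.1, 0.0, -1.7]
grip_width: 0.236
grip_force: 29.3
```

{"method": "arm_command", "body": {
  "motion": [
    [15,0,0,1,0],
    [15,0,0,2,0],
    [15,0,0,2,0]
  ]
}}

```text
time: 8.18
position: [0.5753, -0.0162, 0.0696]
tool_rot: [0.125, 3.139, 0.0]
ft_force: [0.9, 0.2, -1.4]
grip_width: 0.236
grip_force: 29.3
```

{"method": "arm_command", "body": {
  "motion": [
    [15,0,0,1,0],
    [15,0,0,1,0],
    [15,0,0,1,0]
  ]
}}

```text
time: 8.43
position: [0.5756, -0.0163, 0.0696]
tool_rot: [0.125, 3.138, 0.001]
ft_force: [-2.4, -0.6, 4.9]
grip_width: 0.244
grip_force: 29.4
```

{"method": "arm_command", "body": {
  "motion": [
    [36,0,0,0,0],
    [36,0,0,0,0],
    [36,0,0,0,0],
    [36,0,0,0,0],
    [36,0,0,0,0]
  ]
}}

```text
time: 8.85
position: [0.575, -0.0161, 0.0684]
tool_rot: [-0.125, -3.139, 0.0]
ft_force: [-0.3, -0.7, -0.3]
grip_width: 0.406
grip_force: 0.0
```

{"method": "arm_command", "body": {
  "motion": [
    [36,0,0,0,0],
    [36,0,0,-10,0],
    [36,0,0,-40,0],
    [36,0,0,-80,0],
    [36,0,0,-120,0]
  ]
}}

```text
time: 9.27
position: [0.5742, -0.0164, 0.1898]
tool_rot: [-0.126, -3.137, 0.001]
ft_force: [1.8, 1.0, 0.5]
grip_width: 0.413
grip_force: 0.0
```

```bash
python3 - <<'E'
from h import *
print(get_state()['position'],get_state()['grip_width'])
p,im,d=look('scene'); C=cloud(p,d); w=C[200:300,230:365].reshape(-1,3)
k=(np.hypot(*(w[:,:2]-[.576,-.017]).T)<.02)&(w[:,2]>.05)&(w[:,2]<.1); t=w[k]; print(t[:,2].max(),t[t[:,2]>.07].mean(0),k.sum())
p,im,d=look('top'); C=cloud(p,d); w=C.reshape(-1,3);k=(np.hypot(*(w[:,:2]-[.576,-.017]).T)<.02)&(w[:,2]>.05)&(w[:,2]<.1);print(k.sum(),w[k].mean(0))
p,im,d=look('wrist'); C=cloud(p,d); w=C.reshape(-1,3);k=(np.hypot(*(w[:,:2]-[.576,-.017]).T)<.02)&(w[:,2]>.072)&(w[:,2]<.1);print(k.sum(),w[k].mean(0))
E
python3 go.py .5758 .2282 .16
```

```text
[ 0.57422686 -0.01642493  0.1898345 ] 0.41257230229550634
0.07922320945432515 [ 0.57991687 -0.01147862  0.0753738 ] 145
0 [nan nan nan]
742 [ 0.57563053 -0.01575558  0.07745902]
[ 0.5777 -0.0164  0.1932] [-0.5   0.2   0.55  1.72 -0.11  1.24  1.57] tilt [ 0.0083  0.0014 -1.    ] yaxis deg 85.43 move [ 21.7 243.6  33.5]<stdin>:5: RuntimeWarning: Mean of empty slice.
  ret = um.true_divide(
```

The deep socket's top reads z = 0.0775 and it is centred in the pocket, so it is seated. Next is the strap.

{"method": "arm_command", "body": {
  "motion": [
    [60,4,40,0,7],
    [60,8,80,0,14],
    [60,12,120,0,21],
    [60,16,160,0,28],
    [60,18,200,0,35]
  ]
}}

```text
time: 9.83
position: [0.5719, 0.1821, 0.1879]
tool_rot: [-1.046, -2.961, 0.001]
ft_force: [1.3, -0.4, -0.3]
grip_width: 0.662
grip_force: 0.0
```

{"method": "arm_command", "body": {
  "motion": [
    [60,0,0,0,7],
    [60,0,0,0,14],
    [60,0,0,0,21],
    [60,0,0,0,28],
    [60,0,0,0,35]
  ]
}}

```text
time: 10.25
position: [0.5723, 0.1808, 0.1875]
tool_rot: [-1.887, -2.51, 0.003]
ft_force: [-0.2, 0.5, -1.2]
grip_width: 0.689
grip_force: 0.0
```

{"method": "arm_command", "body": {
  "motion": [
    [60,0,0,0,7],
    [60,0,0,0,14],
    [60,0,0,0,20],
    [60,0,0,0,20],
    [60,0,0,0,20]
  ]
}}

```text
time: 10.67
position: [0.5724, 0.1808, 0.1878]
tool_rot: [-2.285, -2.155, 0.002]
ft_force: [0.2, -0.4, 0.6]
grip_width: 0.69
grip_force: 0.0
```

```bash
python3 go.py .5755 .2282 .12
python3 - <<'E'
from h import *
for n in('wrist','scene'):
    p,im,d=look(n,n+'4.png'); C=cloud(p,d); w=C.reshape(-1,3)
    k=(np.hypot(*(w[:,:2]-[.5755,.2282]).T)<.022)&(w[:,2]>.05)&(w[:,2]<.075);t=w[k];print(n,k.sum(),t.min(0).round(4) if k.any() else '',t.max(0).round(4) if k.any() else '',t.mean(0).round(4) if k.any() else '')
E
```

```text
[0.5724 0.1808 0.1878] [-0.87  0.27  0.63  1.66 -0.17  1.26 -0.27] tilt [-1.3e-03 -7.0e-04 -1.0e+00] yaxis deg -3.36 move [47.5  0.4 67.8]
wrist 394 [0.56   0.2247 0.05  ] [0.5898 0.2338 0.0706] [0.5753 0.2301 0.067 ]
scene 72 [0.56   0.2291 0.0514] [0.5926 0.2363 0.0712] [0.5791 0.2334 0.0626]
```

View pics/wrist4.png

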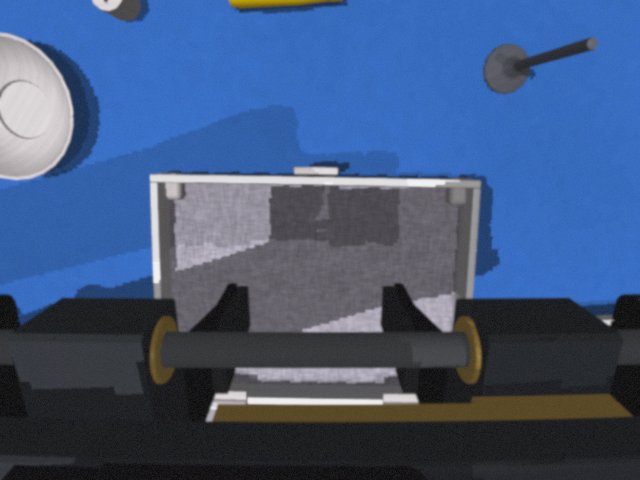

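The wrist view shows the strap tip at about (316,171), centred on the lid's far edge, and nothing else within reach of the fingers.

{"method": "arm_command", "body": {
  "motion": [
    [60,30,0,20,1],
    [60,48,0,50,1],
    [60,48,0,85,1],
    [60,48,0,95,1],
    [60,48,0,95,1]
  ]
}}

```text
time: 11.18
position: [0.5735, 0.2274, 0.0901]
tool_rot: [-2.306, -2.132, 0.011]
ft_force: [-0.4, -0.1, 0.5]
grip_width: 0.691
grip_force: 0.0
```

{"method": "arm_command", "body": {
  "motion": [
    [60,0,0,0,0],
    [60,0,0,0,0],
    [60,0,0,0,0]
  ]
}}

```text
time: 11.43
position: [0.5777, 0.2285, 0.0961]
tool_rot: [2.308, 2.13, 0.006]
ft_force: [-0.2, 0.7, 0.2]
grip_width: 0.692
grip_force: 0.0
```

```bash
python3 go.py .575 .2288 .053
```

```text
[0.5777 0.2285 0.0961] [-0.89  0.4   0.58  1.71 -0.24  1.1  -0.31] tilt [ 0.0035  0.0019 -1.    ] yaxis deg -4.6 move [ 0.  -2.9 43.1]
```

{"method": "arm_command", "body": {
  "motion": [
    [60,0,-2,15,0],
    [60,0,-2,32,0],
    [60,0,-2,40,0],
    [60,0,-2,42,0],
    [60,0,-2,42,0]
  ]
}}

```text
time: 11.85
position: [0.5742, 0.2288, 0.052]
tool_rot: [2.308, 2.131, 0.0]
ft_force: [-0.5, 0.9, 0.2]
grip_width: 0.689
grip_force: 0.0
```

{"method": "arm_command", "body": {
  "motion": [
    [22,0,0,0,0],
    [22,0,0,0,0],
    [22,0,0,0,0],
    [22,0,0,0,0],
    [22,0,0,0,0]
  ],
  "newtons": 25
}}

```text
time: 12.27
position: [0.5742, 0.2291, 0.052]
tool_rot: [2.308, 2.132, 0.001]
ft_force: [0.0, -0.2, 0.2]
grip_width: 0.397
grip_force: 0.0
```

{"method": "arm_command", "body": {
  "motion": [
    [22,0,0,0,0],
    [22,0,0,0,0],
    [22,0,0,0,0],
    [22,0,0,0,0]
  ]
}}

```text
time: 12.6
position: [0.5755, 0.229, 0.0519]
tool_rot: [2.306, 2.13, 0.004]
ft_force: [5.2, 0.5, -3.0]
grip_width: 0.338
grip_force: 25.0
```

```bash
python3 go.py .575 .2288 .053
python3 - <<'E'
import numpy as np
# targets of strap relative hinge, in (y,z) mm, and tool-axis steps (tool x=+case y?, z=-z)
g=lambda t:np.array([-192.5*np.cos(t)-27*np.sin(t),192.5*np.sin(t)-27*np.cos(t)])
a=g(3.3);p=a
for t in np.r_[3.3,3.25,3.15,np.arange(3.0,1.4,-.15),1.41,1.353]: print(round(t,3),(g(t)-a).round(1),end=' ')
E
```

```text
[0.5755 0.229  0.0519] [-0.87  0.45  0.56  1.75 -0.27  1.02 -0.29] tilt [ 3.2e-03  4.0e-04 -1.0e+00] yaxis deg -4.55 move [-0.2 -0.5 -1.1]
3.3 [0. 0.] 3.25 [-0.1  9.7] 3.15 [-1.6 29.1] 3.0 [-7.6 57.6] 2.85 [-17.7  84.9] 2.7 [-31.9 110.4] 2.55 [-49.6 133.5] 2.4 [-70.6 153.6] 2.25 [-94.4 170.4] 2.1 [-120.5  183.5] 1.95 [-148.2  192.5] 1.8 [-176.9  197.3] 1.65 [-206.   197.7] 1.5 [-234.9  193.8] 1.41 [-251.8  189.4] 1.353 [-262.3  185.8]
```

Run:
```python
import numpy as np
g=lambda t:np.array([-192.5*np.cos(t)-27*np.sin(t),-(192.5*np.sin(t)-27*np.cos(t))])
T=np.linspace(3.3,1.353,41)
for k in range(0,40,5): print(T[k].round(3),[(g(t)-g(T[k]).round()).round().astype(int).tolist() for t in T[k+1:k+6]])
```

```text
3.3 [[0, -10], [0, -19], [-1, -29], [-3, -38], [-4, -47]]
3.057 [[-3, -9], [-6, -18], [-9, -27], [-12, -36], [-16, -45]]
2.813 [[-5, -8], [-10, -16], [-15, -24], [-21, -32], [-27, -39]]
2.57 [[-6, -7], [-13, -14], [-20, -20], [-27, -26], [-35, -32]]
2.326 [[-7, -5], [-16, -10], [-24, -14], [-32, -18], [-41, -22]]
2.083 [[-9, -3], [-18, -6], [-27, -8], [-37, -10], [-46, -12]]
1.84 [[-9, -1], [-19, -1], [-28, -1], [-38, -1], [-47, 0]]
1.596 [[-9, 1], [-19, 3], [-28, 5], [-37, 8], [-46, 11]]
```

{"method": "arm_command", "body": {
  "motion": [
    [22,0,0,-8,0],
    [22,0,0,-18,0],
    [22,-1,0,-28,0],
    [22,-3,0,-38,0],
    [22,-4,0,-47,0]
  ]
}}

```text
time: 13.02
position: [0.5752, 0.2251, 0.0992]
tool_rot: [2.307, 2.13, 0.005]
ft_force: [6.3, -0.6, -4.9]
grip_width: 0.34
grip_force: 25.0
```

```bash
cat > lid.py <<'E'
from h import *
s=get_state(); Rz=R.from_euler('z',-4.57,degrees=True).as_matrix()[:2,:2]
q=s['position'];r=Rz.T@(q[:2]-[.5595,.0347]);y,z=r[1],q[2]+.005-.060
print(s['time'],q.round(4),'rel mm',(r*1000).round(1),round(z*1000,1),'radius',round(np.hypot(y,z)*1000,1),'theta',round(np.pi-np.arctan2(z,y)+np.arctan2(27,192.5),3),s['ft_force'].round(1),s['grip_force'],s['joint_positions'].round(2))
E
python3 lid.py
```

```text
13.0167 [0.5752 0.2251 0.0992] rel mm [  0.4 191.1] 44.2 radius 196.1 theta 3.054 [ 6.3 -0.6 -4.9] 24.998469217680395 [-0.89  0.39  0.58  1.72 -0.24  1.1  -0.31]
```

{"method": "arm_command", "body": {
  "motion": [
    [22,-3,0,-9,0],
    [22,-6,0,-18,0],
    [22,-9,0,-27,0],
    [22,-12,0,-36,0],
    [22,-16,0,-45,0]
  ]
}}

```text
time: 13.43
position: [0.574, 0.2098, 0.1442]
tool_rot: [2.306, 2.131, 0.006]
ft_force: [6.6, 1.3, -4.2]
grip_width: 0.338
grip_force: 25.0
```

{"method": "arm_command", "body": {
  "motion": [
    [22,-5,0,-8,0],
    [22,-10,0,-16,0],
    [22,-15,0,-24,0],
    [22,-21,0,-32,0],
    [22,-27,0,-39,0]
  ]
}}

```text
time: 13.85
position: [0.572, 0.1841, 0.1837]
tool_rot: [2.306, 2.133, 0.009]
ft_force: [6.1, 4.7, -2.7]
grip_width: 0.341
grip_force: 25.0
```

```bash
python3 lid.py
```

```text
13.85 [0.572  0.1841 0.1837] rel mm [  0.5 149.9] 128.7 radius 197.6 theta 2.572 [ 6.1  4.7 -2.7] 24.998536203056574 [-0.88  0.27  0.63  1.68 -0.17  1.24 -0.3 ]
```

{"method": "arm_command", "body": {
  "motion": [
    [22,-6,0,-7,0],
    [22,-13,0,-14,0],
    [22,-20,0,-20,0],
    [22,-27,0,-26,0],
    [22,-35,0,-32,0]
  ]
}}

```text
time: 14.27
position: [0.5693, 0.1496, 0.2158]
tool_rot: [2.305, 2.133, 0.01]
ft_force: [7.3, 3.8, -1.3]
grip_width: 0.338
grip_force: 25.0
```

{"method": "arm_command", "body": {
  "motion": [
    [22,-7,0,-5,0],
    [22,-16,0,-10,0],
    [22,-24,0,-14,0],
    [22,-32,0,-18,0],
    [22,-41,0,-22,0]
  ]
}}

```text
time: 14.68
position: [0.5662, 0.1089, 0.2382]
tool_rot: [2.305, 2.134, 0.011]
ft_force: [6.5, 3.6, 0.3]
grip_width: 0.335
grip_force: 25.0
```

```bash
python3 lid.py
```

```text
14.6833 [0.5662 0.1089 0.2382] rel mm [ 0.7 74.5] 183.2 radius 197.8 theta 2.097 [6.5 3.6 0.3] 24.997716383077204 [-0.83  0.18  0.67  1.66 -0.12  1.33 -0.21]
```

{"method": "arm_command", "body": {
  "motion": [
    [22,-9,0,-3,0],
    [22,-18,0,-6,0],
    [22,-27,0,-8,0],
    [22,-37,0,-10,0],
    [22,-46,0,-12,0]
  ]
}}

```text
time: 15.1
position: [0.5626, 0.0623, 0.2505]
tool_rot: [2.305, 2.133, 0.011]
ft_force: [6.2, 1.2, 0.8]
grip_width: 0.342
grip_force: 25.0
```

{"method": "arm_command", "body": {
  "motion": [
    [22,-9,0,-1,0],
    [22,-19,0,-1,0],
    [22,-28,0,-1,0],
    [22,-37,0,0,0],
    [22,-45,0,0,0]
  ]
}}

```text
time: 15.52
position: [0.559, 0.0163, 0.2511]
tool_rot: [2.305, 2.131, 0.01]
ft_force: [4.6, 1.6, 3.7]
grip_width: 0.337
grip_force: 25.0
```

{"method": "arm_command", "body": {
  "motion": [
    [22,0,0,0,0],
    [22,0,0,0,0],
    [22,0,0,0,0]
  ]
}}

```text
time: 15.77
position: [0.559, 0.0163, 0.251]
tool_rot: [2.306, 2.13, 0.008]
ft_force: [2.4, 0.4, 9.4]
grip_width: 0.342
grip_force: 25.0
```

```bash
python3 lid.py
python3 - <<'E'
from h import *
for n in('scene','top'):
    p,im,d=look(n,n+'5.png');np.savez(n+'5.npz',im=im,d=d,**{k:np.array(v) for k,v in p.items()})
E
```

```text
15.7667 [0.559  0.0163 0.251 ] rel mm [  1.  -18.4] 196.0 radius 196.9 theta 1.617 [2.4 0.4 9.4] 25.001677572727203 [-0.74  0.13  0.73  1.69 -0.09  1.35 -0.07]
```

View pics/scene5.png

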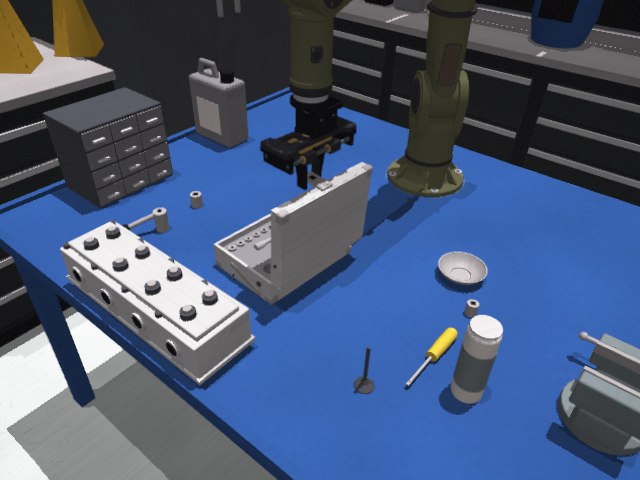

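The lid is up near vertical, held by its strap at about (318,183), and everything else is where it was. I'll measure the lid's angle from a plane fit to its outer face.

```bash
cat > ang.py <<'E'
from h import *
import sys
def ang(p,d):
    C=cloud(p,d).reshape(-1,3); Rz=R.from_euler('z',-4.57,degrees=True).as_matrix()[:2,:2]
    q=C.copy(); q[:,:2]=(C[:,:2]-[.5595,.0347])@Rz; q[:,2]-=.06
    k=(abs(q[:,0])<.11)&(q[:,2]>.03)&(q[:,2]<.165)&(q[:,1]>-.05)&(q[:,1]<.09); w=q[k]
    for _ in range(6):
        A=np.c_[w[:,0],w[:,2],np.ones(len(w))]; c=np.linalg.lstsq(A,w[:,1],rcond=None)[0]
        r=abs(np.c_[q[:,0],q[:,2],np.ones(len(q))]@c-q[:,1]); w=q[k&(r<max(.004,.5*np.median(r[k])))]
    # plane y = c1*z + c2 ; outer face along direction (-y axis) : theta
    print('theta plane',np.pi/2+np.arctan(c[1]),'x slope',c[0],'offset mm',c[2]*np.cos(np.arctan(c[1]))*1000,'(expect 30)',len(w))
z=np.load(sys.argv[1]); ang(z,z['d'])
E
python3 ang.py scene5.npz
```

```text
theta plane 1.623272421637309 x slope 0.0025085030865713083 offset mm 32.91121575888754 (expect 30) 3558
```

{"method": "arm_command", "body": {
  "motion": [
    [22,-7,0,-1,0],
    [22,-14,0,0,0],
    [22,-21,0,2,0],
    [22,-28,0,3,0],
    [22,-34,0,5,0]
  ]
}}

```text
time: 16.28
position: [0.5564, -0.0178, 0.2448]
tool_rot: [2.305, 2.131, 0.007]
ft_force: [6.9, -0.4, 3.8]
grip_width: 0.34
grip_force: 25.0
```

{"method": "arm_command", "body": {
  "motion": [
    [22,-6,0,2,0],
    [22,-11,0,4,0],
    [22,-14,0,5,0],
    [22,-16,0,5,0],
    [22,-16,0,5,0]
  ]
}}

```text
time: 16.7
position: [0.5551, -0.0339, 0.2395]
tool_rot: [2.306, 2.13, 0.007]
ft_force: [6.1, 0.8, 1.2]
grip_width: 0.339
grip_force: 25.0
```

{"method": "arm_command", "body": {
  "motion": [
    [22,0,0,0,0],
    [22,0,0,0,0],
    [22,0,0,0,0],
    [22,0,0,0,0]
  ]
}}

```text
time: 17.03
position: [0.5551, -0.0334, 0.2396]
tool_rot: [2.305, 2.13, 0.007]
ft_force: [6.6, 0.6, 1.4]
grip_width: 0.338
grip_force: 25.0
```

```bash
python3 lid.py
python3 - <<'E'
from h import *
p,im,d=look('scene','scene6.png');np.savez('scene6.npz',im=im,d=d,**{k:np.array(v) for k,v in p.items()})
E
python3 ang.py scene6.npz
```

```text
17.0333 [ 0.5551 -0.0334  0.2396] rel mm [  1.1 -68.3] 184.6 radius 196.8 theta 1.356 [6.6 0.6 1.4] 25.006583823682348 [-0.69  0.13  0.77  1.71 -0.1   1.33  0.02]
theta plane 1.3607912248211693 x slope 0.002120712437287983 offset mm 32.647938051832554 (expect 30) 4623
```

```bash
python3 -c "
from bench import *
print(abs(get_state()['qd']).max()); print(close_job())"
```

```text
0.001913783688505551
the job is handed in; nothing more can be done
None
```

I handed the job in with the deep socket seated and released in its own pocket, and the lid held still by its strap at about 1.36 rad (balance point 1.353); the hand-in gave no verdict.

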